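# Clear the chips off a desiccant canister and unscrew its tight cap

### The job

Pick up the wooden scraper block and, with it and not with the fingers, wipe the three steel chips off the top of the canister's cap so that none can fall inside, then stand the block back upright on the tray, clear of the holder. Unscrew the tight cap anticlockwise (seen from above), only until its threads let go, while the canister stays down and upright in the holder that braces it, then lift the cap straight up and finish while still holding it level, two or three centimetres above the open mouth, touching nothing but your fingers. Leave the screwdriver rack, the wrench and the gear model where they are.

Things in the scene. Friction and masses are not known exactly. Their poses are not given: they have to be found in the camera images.
- holder: aluminium holder screwed to the tray: plate 118 (its x) x 79 x 4 mm with a square pocket 67 x 67 mm inside, walls 6 mm thick, 24 mm high; pocket floor 4 mm above the tray. Origin: centre of its underside, z up. The pocket keeps the canister from turning (1.5 mm play each side) but not from being lifted out
- canister: grey plastic canister, 0.3-0.65 kg, loose in the pocket: foot 64 x 64 x 22 mm, round body dia 60 up to 78 mm, neck dia 40 up to the rim at 104 mm; its sprung rubber seal stands up to 109 mm once open. Origin: centre of its underside, z up. Two lug threads 95-99 mm high (out to radius 25.5) centred on its +x and -x; gaps between them, 65 degrees wide, centred on its +y and -y
- cap: black ribbed cap, dia 64, 23 mm high, flat top, 60 g. Origin: centre of its open lower edge (88 mm above the canister's origin when closed), z up. Inner lugs on its +x, -x hook under the threads; the seal presses it up with 12 N, so turning takes up to 0.6 N m: grip with about 50 N. Comes free after 40-63 degrees anticlockwise, may then rise 2 mm, stays free to 90; never turn past 100
- cap_lug (a point): point of the lug on the cap's +x, 23.5 mm from its axis, 4.5 mm above its lower edge. At the start it lies 1 to 24 degrees anticlockwise of the canister's +x; the cap is best free when it lies on the canister's +y
- chip1: loose steel chip, 16 x 12 x 7 mm, 11 g, lying on top of the cap. Origin: centre of its underside
- chip2: loose steel chip like chip1, lying on top of the cap
- chip3: loose steel chip like chip1, lying on top of the cap
- scraper: wooden scraper block with a rubber-faced foot, standing upright on the tray: 22 (its x) x 80 (its y) x 50 mm (z), 90 g. Origin: centre of its underside, z up. Grip it across the 22 mm near its top
- rack: bystander: dark steel slotted rack of six black-handled screwdrivers, 70 x 240 mm, about 156 mm high. Origin: centre of its underside
- wrench: bystander: small blue nozzle wrench, 130 mm long, lying on the tray. Origin: under its middle
- gear_model: bystander: white plastic gear model with a crank handle, base 80 x 150 mm, about 100 mm high. Origin: centre of its underside
Not all that is in view belongs to the job. Of the things like the cap, leave any that is orange, pink or red; of the rest the smaller one is meant.

How it is judged:
On the way, in this order (a step that is already met when the one before it is completed fails the run):
1. the three chips are off the cap while the scraper block is held (height (world z) of each of chip1, chip2, chip3 below 0.07 m and contact force between the fingers and scraper above 1 N), for 0.1 s.
2. the scraper block stands on the tray, let go, and the cap is still closed (height (world z) of scraper below 0.006 m and angle between scraper's own z axis and vertical below 0.1 rad and contact force between the fingers and scraper below 0.1 N and z of cap in the frame of canister below 0.092 m), for 0.2 s.
3. the cap is unscrewed and lifted off the threads (z of cap in the frame of canister above 0.1 m and z of canister in the frame of holder below 0.01 m), for 0.1 s.
At the end, for the whole second after the job is handed in: Cap gripped, at rest, level (0.2 rad), within 20 mm of the canister's axis, lower edge 112-160 mm above the canister's underside, touching only the fingers; canister upright and fully down in the holder; chips below 70 mm; scraper block upright on the tray, clear of the holder (contact force between the fingers and cap above 2 N and z of cap in the frame of canister between 0.112 and 0.16 m and horizontal distance between cap and canister below 0.02 m and angle between cap's own z axis and vertical below 0.2 rad and linear speed of cap below 0.03 m/s and contact force between each of cap, scraper and canister below 0.05 N and z of canister in the frame of holder below 0.007 m and angle between canister's own z axis and vertical below 0.08 rad and height (world z) of each of chip1, chip2, chip3 below 0.07 m and height (world z) of scraper below 0.006 m and angle between scraper's own z axis and vertical below 0.1 rad and contact force between scraper and holder below 0.05 N); the arm keeps its last pose, push and grip.
It fails at once if the canister is pulled up out of its seat or tipped (z of canister in the frame of holder above 0.014 m or angle between canister's own z axis and vertical above 0.2 rad).
It fails at once if the cap is turned on far past the point where it comes free (x of cap_lug in the frame of canister below -0.0135 m and horizontal distance between cap and canister below 0.01 m).
It fails at once if a chip on the cap is moved with the fingers ((contact force between the fingers and chip1 above 0.3 N and height (world z) of chip1 above 0.09 m) or (contact force between the fingers and chip2 above 0.3 N and height (world z) of chip2 above 0.09 m) or (contact force between the fingers and chip3 above 0.3 N and height (world z) of chip3 above 0.09 m)).
It fails at once if a bystander is disturbed (distance of any of rack, wrench, gear_model from where it was at the start of the episode above 0.03 m).
It also fails if it takes over 59 s, if anything falls off the work surface, if the arm or the gripper's body presses on something with over 40 N, if the wrist force passes 120 N, or if a joint passes its speed limit or range.

### The arm

A 6-joint arm with a two-finger parallel gripper is mounted at the origin on the work surface. World frame = base frame: x ahead of the robot, y to its left, z up, the work surface at z = 0. Lengths are in m, angles in rad, forces in N, time in s.
With the tool pointing down it reaches from about 0.3 to 0.85 m from the base axis. Payload 4.2 kg.
Tool frame: the origin (TCP) lies between the finger pads; the fingertips stand manip.tip_reach ahead of it and the grasp point (between the pads) lies 5 mm behind it (manip.tip_reach is the distance from the TCP to the fingertips, in m); z points along the fingers, y is the line along which they close (so a half turn about z gives the same grasp; the last joint's range is limited). The gripper opens to 91 mm and grips with 3 to 60 N. Pads are 32 mm wide; open, the fingers measure 118 mm over their backs; the gripper's body (76 mm by 178 mm) begins 60 mm behind the grasp point.
Start: joints at [-0.02, 0.32, 1.565, -0, 1.257, -0.02], TCP at [0.575, 0, 0.228] pointing down, gripper open.
Joint ranges: [-3.11, 3.11], [-0.84, 2.01], [0.21, 2.61], [-1.34, 4.49], [0.05, 2.63], [-2.56, 2.56]. Speed limits (rad/s): [2.57, 2.57, 3.14, 3.14, 3.14, 3.14].

### API

Orientations are given as a 3x3 rotation matrix whose columns are the frame's x, y, z axes.
In Python, from cell import manip, imaging gives the robot as it stands.
- The arm moves only by the shell command python3 -m creep 'ROWS' [FORCE]. ROWS is JSON, one flat list of numbers, 7 for each row, row after row: the shift along the world's x, y, z normalised to -1 to 1, where 1 is 120 mm, then the turn, a rotation vector about the world's x, y, z normalised to -1 to 1, where 1 is pi rad, then the opening, from 0 (shut) to 1 (fully open). In form: [dx, dy, dz, wx, wy, wz, fingers, dx, dy, dz, wx, wy, wz, fingers, ...]. A call has 1 to 10 rows; each row is the pose to reach, as a shift and turn from the pose commanded when the call began, turning the shorter way round; what a row does not reach only later rows make up. A row lasts 1/8 s, in which the tool goes at most 62.5 mm and 10.7 degrees, less where a joint would pass 70% of its speed; a pose out of reach is approached as far as the arm can. A call with a number of a shift or a turn outside -1 to 1 is refused whole. A call with a gripper value outside its range is refused whole. The fingers move at their own pace and stop on an object; FORCE is the grip in N (left out, the last holds). Time passes only in rows, so rows that repeat a pose let the fingers close. It gives the time, the measured TCP pose, the force, the opening and the grip force at its end, in the units of the state.
- manip.read_state(): the state, without advancing time (a new reading comes with each control period).
- imaging.snapshot(name): name is "scene" or "side" or "wrist"; returns a dict with "pixels" (480x640x3 uint8, blue, green, red), "vfov" (degrees; the focal length in pixels is half the picture's height over the tangent of half this angle, whatever the lens; pixels are square), "cx", "cy" (the principal point, pixels), "R" (3x3) and "t" (3): a world point X has camera coordinates R X + t. Camera axes: x right, y down, z forward; pixel columns grow to the right and rows downward; lengths in m; the calibration is good to about 2 mm. A picture is of the moment at which its call begins. There is no depth.
- manip.job_done(): hands the job in; it is judged then, once.
The state is a dict: "t": time; "joints": joint angles; "joint_velocities": joint speeds; "joint_torque": joint torques, N m; "tool_pos": TCP position; "orientation": TCP orientation; "contact_force": force on the tool from outside, world axes, zero at the start; "moment": the same for the moment, N m; "grip_width": opening from 0.0 (shut) to 1.0 (fully open); "grasp_force": force on a finger pad.
Only numpy, scipy, OpenCV 4.12 (cv2) and the standard library are available. Lean on these libraries where they do the work, as an engineer would, in place of code of your own. Each camera call takes 0.05 s, during which the arm holds its last target. There are 200 camera calls.

## Working session

There is one attempt and no reset: what is moved stays moved. The work goes in short steps, Python scripts to look and compute and a shell command to move; the robot and the scene stay as the last step left them, time stands still between calls to the robot, and variables do not carry over. Pictures are saved under pics/ and viewed, at most 10 in all, crops included, and the job is handed in when it is done.

```bash
ls; mkdir -p pics
python3 - <<'E'
from cell import manip, imaging
import cv2, pickle
s=manip.read_state(); print(s, manip.tip_reach)
d={}
for n in("scene","side","wrist"):
    d[n]=imaging.snapshot(n); cv2.imwrite(f"pics/{n}0.png",d[n]["pixels"])
    print(n,d[n]["vfov"],d[n]["cx"],d[n]["cy"],d[n]["R"],d[n]["t"])
pickle.dump(d,open("d0.pkl","wb"))
E
```

```text
pics
{'t': 0.0, 'joints': array([-1.99966409e-02,  3.20305954e-01,  1.56566043e+00, -2.06469978e-05,
        1.25740892e+00, -1.99664256e-02]), 'joint_velocities': array([-2.59858634e-05,  1.17561058e-03, -5.57841929e-05, -6.71959187e-04,
        7.93433082e-04, -5.32582688e-04]), 'joint_torque': array([-5.01459035e-04, -4.12465632e+01, -2.31973493e+01,  7.28826877e-02,
        4.58198413e-02, -1.41870069e-04]), 'tool_pos': array([5.74522588e-01, 5.92703034e-06, 2.27119418e-01]), 'orientation': array([[ 2.38469489e-05,  9.99998411e-01, -1.78268773e-03],
       [ 1.00000000e+00, -2.38184509e-05,  1.60072104e-05],
       [ 1.59647241e-05, -1.78268811e-03, -9.99998411e-01]]), 'contact_force': array([0.44321959, 0.27022889, 0.49846764]), 'moment': array([-0.01469901, -0.01005639,  0.01171214]), 'grasp_force': 0.0, 'grip_width': 1.0007498445233967} 0.014
scene 52.089396471241514 324.1667827579117 243.7554719159855 [[-0.41209743  0.91082593 -0.02391302]
 [ 0.52969905  0.21813959 -0.81965483]
 [-0.7413465  -0.35044436 -0.57235839]] [ 0.26350597 -0.23815937  1.58394591]
side 50.61242421311307 315.6538159344896 239.2893006677581 [[-0.91151999 -0.41079422 -0.01947854]
 [-0.21791944  0.52262883 -0.82423918]
 [ 0.34877274 -0.74706574 -0.56590667]] [0.56175722 0.19809691 1.00867819]
wrist 62.690739811372616 320.15890247423766 233.29754455499378 [[ 9.99999367e-01  6.97279947e-04 -8.83168233e-04]
 [ 8.98997492e-04 -9.67106028e-01  2.54372015e-01]
 [-6.76748818e-04 -2.54372648e-01 -9.67106043e-01]] [-0.57426085 -0.02952052  0.38877254]
```

View pics/scene0.png

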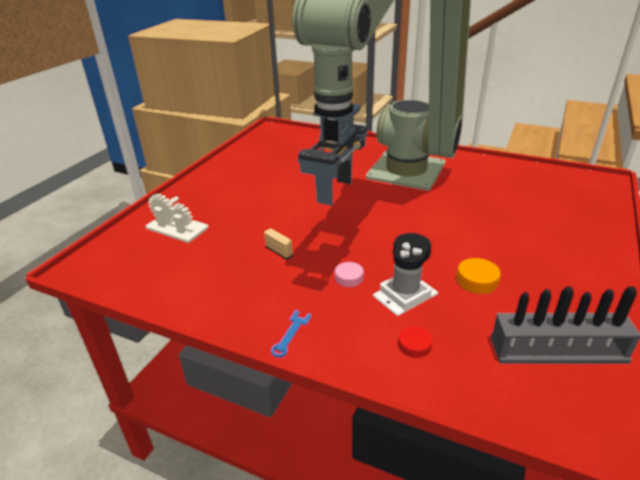

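View pics/side0.png

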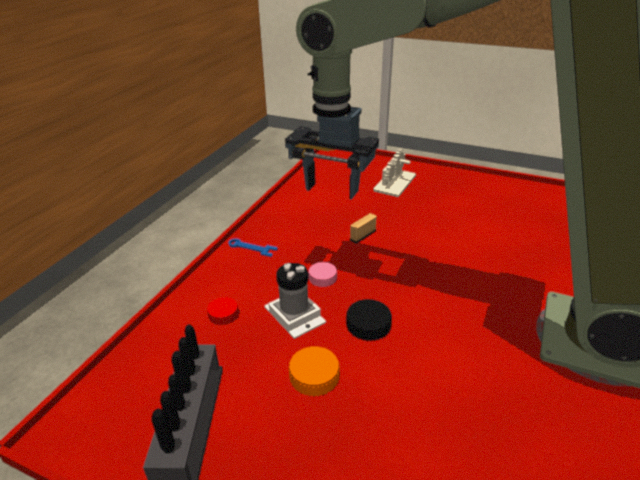

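Caps in view: black one on the canister (scene 411,247; side 291,275), larger black disc (side 369,319), pink (349,273), red (415,341), orange (478,275) in scene. Orange, pink and red are excluded. Of the two black ones the smaller, on the canister, is meant. I'll confirm it in a crop and measure.

```bash
cat > h.py <<'E'
import numpy as np, cv2
from cell import manip, imaging
def K(c):
    f=240/np.tan(np.radians(c["vfov"])/2); return np.array([[f,0,c["cx"]],[0,f,c["cy"]],[0,0,1]])
def proj(c,X):
    p=(K(c)@(c["R"]@np.atleast_2d(X).T+np.reshape(c["t"],(3,1)))); return (p[:2]/p[2]).T
def onplane(c,uv,z):
    uv=np.atleast_2d(uv); r=np.linalg.solve(K(c),np.c_[uv,np.ones(len(uv))].T)
    d=(c["R"].T@r).T; o=-c["R"].T@c["t"]; return o+d*((z-o[2])/d[:,2])[:,None]
def crop(c,u,v,w,h,W,H): return cv2.resize(c["pixels"][v:v+h,u:u+w],(W,H),interpolation=cv2.INTER_CUBIC)
E
python3 - <<'E'
from h import *; import pickle
d=pickle.load(open("d0.pkl","rb")); a,b=d["scene"],d["side"]
im=np.vstack([np.hstack([crop(a,365,225,80,90,355,400),crop(b,250,250,90,90,400,400)]),np.hstack([crop(a,255,220,50,28,355,199),crop(b,340,205,50,25,400,199)])])
cv2.imwrite("pics/c1.png",im); cv2.imwrite("pics/w1.png",d["wrist"]["pixels"])
print("cap",onplane(a,(411,244),.115),onplane(b,(292,271),.115))
# wood mask
for c in(a,b):
    h=cv2.cvtColor(c["pixels"],cv2.COLOR_BGR2HSV); 
    m=cv2.inRange(h,(8,50,120),(24,200,255)); r=(slice(215,260),slice(250,310)) if c is a else (slice(205,245),slice(335,390))
    ys,xs=np.nonzero(m[r]); xs=xs+r[1].start; ys=ys+r[0].start; print(len(xs),xs.min(),xs.max(),ys.min(),ys.max(),onplane(c,(xs.mean(),ys.mean()),.025))
E
```

```text
cap [[0.55881858 0.16931402 0.115     ]] [[0.58935688 0.17023518 0.115     ]]
517 264 292 228 256 [[ 0.54768306 -0.16665509  0.025     ]]
204 351 376 213 229 [[ 0.56510179 -0.1960373   0.025     ]]
```

View pics/c1.png

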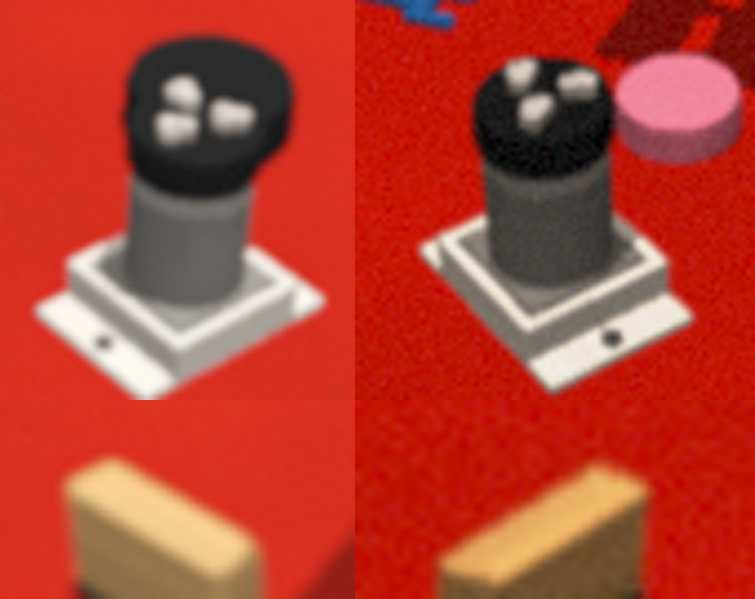

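View pics/w1.png

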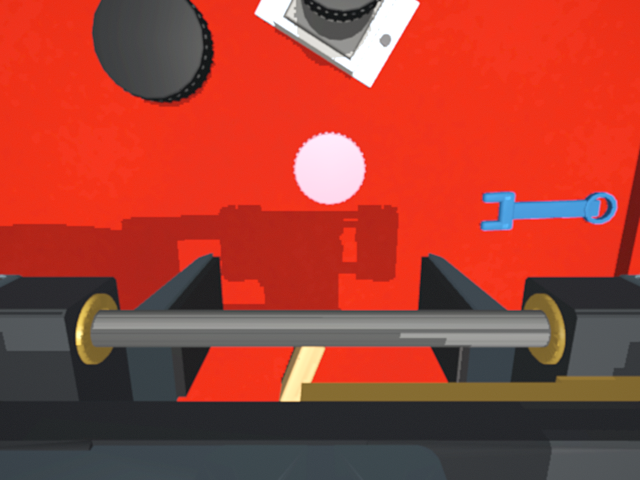

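The crop confirms the target: the small black ribbed cap with three chips on the canister (scene 412,247; side 292,273). The larger black disc lies loose on the tray. The wood block is at scene 278,242. Next I'll move the wrist camera over the canister, then over the block.

```bash
python3 -m creep '[0,0.42,0.3,0,0,0,1, 0,0.83,0.58,0,0,0,1, 0,0.83,0.58,0,0,0,1, 0,0.83,0.58,0,0,0,1]'
python3 - <<'E'
from h import *; import pickle
d=pickle.load(open("d0.pkl","rb")); d["wcan"]=imaging.snapshot("wrist"); cv2.imwrite("pics/wcan.png",d["wcan"]["pixels"]); pickle.dump(d,open("d0.pkl","wb"))
E
python3 -m creep '[0,-0.5,0,0,0,0,1, 0,-1,0,0,0,0,1]'
python3 -m creep '[0,-0.5,0,0,0,0,1, 0,-1,0,0,0,0,1]'
python3 -m creep '[0,-0.5,0,0,0,0,1, 0,-0.93,0,0,0,0,1, 0,-0.93,0,0,0,0,1, 0,-0.93,0,0,0,0,1]'
python3 - <<'E'
from h import *; import pickle
d=pickle.load(open("d0.pkl","rb")); c=d["wscr"]=imaging.snapshot("wrist"); pickle.dump(d,open("d0.pkl","wb"))
cv2.imwrite("pics/both.png",np.vstack([d["wcan"]["pixels"][:290],c["pixels"][:290]]))
E
```

```text
t: 0.65
tool_pos: [0.5745, 0.0992, 0.2966]
orientation: [[-0.0, 1.0, -0.002], [1.0, 0.0, -0.001], [-0.001, -0.002, -1.0]]
contact_force: [-0.7, -0.4, -0.4]
grip_width: 1.003
grasp_force: 0.0
t: 0.95
tool_pos: [0.5742, -0.0226, 0.2961]
orientation: [[-0.0, 1.0, -0.003], [1.0, 0.0, -0.0], [-0.0, -0.003, -1.0]]
contact_force: [1.1, -0.3, -1.0]
grip_width: 0.999
grasp_force: 0.0
t: 1.2
tool_pos: [0.5738, -0.1435, 0.2962]
orientation: [[0.002, 1.0, -0.002], [1.0, -0.002, 0.0], [0.0, -0.002, -1.0]]
contact_force: [1.2, 1.2, 0.5]
grip_width: 0.999
grasp_force: 0.0
t: 1.7
tool_pos: [0.5741, -0.2525, 0.2964]
orientation: [[0.002, 1.0, -0.002], [1.0, -0.002, 0.001], [0.001, -0.002, -1.0]]
contact_force: [0.3, 0.2, -1.0]
grip_width: 1.003
grasp_force: 0.0
```

View pics/both.png

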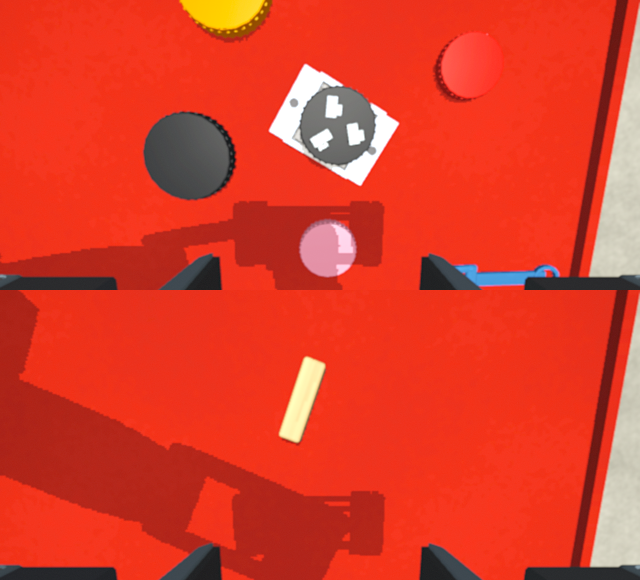

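Wrist view over the canister (top): chipped cap at 338,124, plate corners about (305,65), (399,123), (361,185), (269,130). Wrist view over the block (bottom): its top runs from (313,360) to (292,440).

Run:
```python
from h import *; import pickle
from scipy.optimize import least_squares
d=pickle.load(open("d0.pkl","rb")); c=d["wcan"]; print("cam",-c["R"].T@c["t"])
h=cv2.cvtColor(c["pixels"],cv2.COLOR_BGR2HSV)
# cap: low-saturation (non red) and fit using dark outline; restrict to roi
roi=np.zeros((480,640),np.uint8); roi[75:175,285:390]=255
m=((h[...,1]<90)&(h[...,2]<130)).astype(np.uint8)*255&roi
m=cv2.morphologyEx(m,cv2.MORPH_OPEN,np.ones((5,5)))
cn=max(cv2.findContours(m,0,1)[0],key=cv2.contourArea); hull=cv2.convexHull(cn)[:,0]
P=onplane(c,hull,.115)[:,:2]; (x,y),r=cv2.minEnclosingCircle(P.astype(np.float32)); print("cap circ",x,y,r)
f=least_squares(lambda p:np.hypot(*(P-p[:2]).T)-p[2],[x,y,r],loss="soft_l1",f_scale=.001); print("cap fit",f.x)
# chips
w=((h[...,1]<60)&(h[...,2]>180)).astype(np.uint8)*255
disk=np.zeros_like(w); cv2.fillConvexPoly(disk,hull,255); disk=cv2.erode(disk,np.ones((5,5)))
for k in cv2.findContours(w&disk,0,1)[0]:
    if cv2.contourArea(k)>50: q=cv2.minAreaRect(k); print("chip",onplane(c,q[0],.122),q)
# holder plate
hm=(h[...,1]<110).astype(np.uint8)*255; roi[:]=0; roi[55:195,260:405]=255
k=max(cv2.findContours(hm&roi,0,1)[0],key=cv2.contourArea); pts=cv2.convexHull(k)[:,0]
q=cv2.boxPoints(cv2.minAreaRect(onplane(c,pts,.004)[:,:2].astype(np.float32))); print("plate box",q, np.linalg.norm(q-np.roll(q,1,0),axis=1),q.mean(0))
q=onplane(c,[(305,65),(399,123),(361,185),(269,130)],.004)[:,:2]; print("typed",q.mean(0),np.linalg.norm(q-np.roll(q,1,0),axis=1),[np.degrees(np.arctan2(*(v[::-1]))) for v in (np.roll(q,-1,0)-q)])
# scraper
s=d["wscr"]; h=cv2.cvtColor(s["pixels"],cv2.COLOR_BGR2HSV)
m=cv2.inRange(h,(12,20,150),(35,180,255)); m[300:]=0
k=max(cv2.findContours(m,0,1)[0],key=cv2.contourArea); P=onplane(s,k[:,0],.05)[:,:2].astype(np.float32); q=cv2.minAreaRect(P)
print("scr",q); b=cv2.boxPoints(q); print([np.degrees(np.arctan2(*(v[::-1]))) for v in (np.roll(b,-1,0)-b)])
print("proj cap/scr check", [proj(d[n],[[f.x[0],f.x[1],.115],[*q[0],.05]]).round(1).tolist() for n in("scene","side")])
```

```text
cam [0.57445031 0.17007821 0.45232871]
cap circ 0.5881990790367126 0.1722307950258255 0.031852446496486664
cap fit [0.58821072 0.17260596 0.03107707]
chip [[0.57591777 0.16155291 0.122     ]] ((322.308837890625, 140.0147247314453), (16.463863372802734, 21.43732452392578), 59.03623962402344)
chip [[0.60272646 0.16694236 0.122     ]] ((355.3199768066406, 133.24000549316406), (21.496047973632812, 16.122034072875977), 81.8698959350586)
chip [[0.58516397 0.18766896 0.122     ]] ((333.96209716796875, 106.45519256591797), (16.60909652709961, 22.339237213134766), 4.763641834259033)
plate box [[0.5153401  0.16681895]
 [0.618698   0.10597989]
 [0.6626526  0.18065324]
 [0.5592947  0.2414923 ]] [0.0866494  0.11993435 0.0866494  0.11993435] [0.58899635 0.1737361 ]
typed [0.58919166 0.17256936] [0.07774372 0.11822854 0.07885721 0.1194089 ] [np.float64(-29.913076334562003), np.float64(-120.27075696275732), np.float64(149.54478585641024), np.float64(58.85806207724401)]
scr ((0.8677663207054138, -0.20932695269584656), (0.05096491053700447, 0.2627876102924347), 11.488783836364746)
[np.float32(-78.511215), np.float32(11.488749), np.float32(101.48877), np.float32(-168.51123)]
proj cap/scr check [[[408.6, 251.8], [181.6, 311.0]], [[292.0, 271.8], [264.8, 189.4]]]
```

Run:
```python
from h import *; import pickle
d=pickle.load(open("d0.pkl","rb")); s=d["wscr"]; h=cv2.cvtColor(s["pixels"],cv2.COLOR_BGR2HSV)
m=(((h[...,0]>12)&(h[...,0]<40)&(h[...,2]>120))*255).astype(np.uint8); m[:55]=0;m[170:]=0;m[:,:260]=0;m[:,350:]=0
k=max(cv2.findContours(m,0,1)[0],key=cv2.contourArea); print(cv2.minAreaRect(k))
P=onplane(s,k[:,0],.05)[:,:2].astype(np.float32); q=cv2.minAreaRect(P)
print("scr",q); b=cv2.boxPoints(q); print([np.degrees(np.arctan2(*(v[::-1]))) for v in (np.roll(b,-1,0)-b)])
print([proj(d[n],[[*q[0],.05]]).round(1).tolist() for n in("scene","side")],manip.read_state()["tool_pos"])
```

```text
((301.9999694824219, 109.49998474121094), (23.71708106994629, 85.06525421142578), 18.434946060180664)
scr ((0.5556808710098267, -0.1633952260017395), (0.07954896986484528, 0.022721847519278526), 70.00260925292969)
[np.float32(-19.997372), np.float32(70.00262), np.float32(160.00262), np.float32(-109.99737)]
[[[276.9, 235.4]], [[363.2, 219.9]]] [ 0.57439546 -0.25174165  0.29682013]
```

Block centre (0.5557, -0.1634), 79.5 × 22.7 mm, short axis at -20°. Size, side view and scene view all agree. Cap centre (0.588, 0.1725), radius about 31 mm. Holder yaw is about -30°. Next: grasp the block.

```bash
python3 -m creep '[-0.08,0.37,-0.3,0,0,-0.055,0.6, -0.156,0.736,-0.6,0,0,-0.111,0.6, -0.156,0.736,-1,0,0,-0.111,0.6, -0.156,0.736,-1,0,0,-0.111,0.6]' 20
python3 -m creep '[0,0,-0.4,0,0,0,0.6, 0,0,-0.8,0,0,0,0.6, 0,0,-1,0,0,0,0.6, 0,0,-1,0,0,0,0.6]'
```

```text
t: 2.25
tool_pos: [0.5537, -0.1613, 0.1747]
orientation: [[0.339, 0.941, -0.008], [0.941, -0.339, 0.002], [-0.0, -0.008, -1.0]]
contact_force: [0.4, -0.4, -0.4]
grip_width: 0.613
grasp_force: 0.0
t: 2.75
tool_pos: [0.5566, -0.1637, 0.0577]
orientation: [[0.342, 0.94, -0.001], [0.94, -0.342, 0.0], [-0.0, -0.001, -1.0]]
contact_force: [0.5, 0.1, -0.1]
grip_width: 0.597
grasp_force: 0.0
```

Down another 19 mm to z about 0.039, then close.

```bash
python3 -m creep '[0,0,-0.16,0,0,0,0.6, 0,0,-0.16,0,0,0,0.6, 0,0,-0.16,0,0,0,0.1, 0,0,-0.16,0,0,0,0, 0,0,-0.16,0,0,0,0, 0,0,-0.16,0,0,0,0, 0,0,-0.16,0,0,0,0, 0,0,-0.16,0,0,0,0]' 25
```

```text
t: 3.75
tool_pos: [0.5564, -0.1637, 0.0388]
orientation: [[0.342, 0.94, 0.0], [0.94, -0.342, -0.0], [0.0, 0.0, -1.0]]
contact_force: [-2.1, 0.4, 4.2]
grip_width: 0.237
grasp_force: 25.0
```

```bash
python3 -m creep '[0,0,0.2,0,0,0,0, 0,0,0.5,0,0,0,0, 0,0,0.9,0,0,0,0, 0,0,1,0,0,0,0]'
python3 -m creep '[0,0.2,0.25,0,0,0,0, 0,0.6,0.3,0,0,0,0, 0,1,0.3,0,0,0,0]'
python3 -m creep '[0,0.4,0,0,0,0,0, -0.05,0.8,0,0,0,0,0, -0.1,1,0,0,0,0,0]'
python3 -m creep '[0,0.4,0,0,0,0,0, -0.07,0.8,0,0,0,0,0, -0.07,0.956,0,0,0,0,0, -0.07,0.956,0,0,0,0,0, -0.07,0.956,0,0,0,0,0]'
```

```text
t: 4.25
tool_pos: [0.5579, -0.1642, 0.161]
orientation: [[0.342, 0.94, 0.005], [0.94, -0.342, -0.002], [0.0, 0.006, -1.0]]
contact_force: [-0.0, -0.8, -1.2]
grip_width: 0.238
grasp_force: 25.0
t: 4.62
tool_pos: [0.556, -0.0427, 0.1935]
orientation: [[0.343, 0.939, -0.001], [0.939, -0.343, 0.0], [-0.0, -0.001, -1.0]]
contact_force: [0.2, -0.6, -0.8]
grip_width: 0.243
grasp_force: 25.0
t: 5.0
tool_pos: [0.5432, 0.0785, 0.1925]
orientation: [[0.34, 0.94, -0.003], [0.94, -0.34, 0.0], [-0.001, -0.003, -1.0]]
contact_force: [0.0, 0.4, -0.1]
grip_width: 0.24
grasp_force: 25.0
t: 5.62
tool_pos: [0.5359, 0.1898, 0.1938]
orientation: [[0.342, 0.94, -0.001], [0.94, -0.342, -0.001], [-0.001, -0.0, -1.0]]
contact_force: [0.8, -0.1, -0.3]
grip_width: 0.238
grasp_force: 25.0
```

```bash
python3 -m creep '[0,0,-0.16,0,0,0,0, 0,0,-0.31,0,0,0,0, 0,0,-0.31,0,0,0,0, 0,0,-0.31,0,0,0,0]'
python3 - <<'E'
from h import *
a,b=imaging.snapshot("scene"),imaging.snapshot("side")
cv2.imwrite("pics/pre.png",np.hstack([crop(a,365,205,90,110,400,489),crop(b,240,225,90,110,400,489)]))
E
```

```text
t: 6.12
tool_pos: [0.5365, 0.1903, 0.1579]
orientation: [[0.343, 0.939, 0.001], [0.939, -0.343, 0.0], [0.001, 0.001, -1.0]]
contact_force: [-0.3, 0.2, -0.2]
grip_width: 0.236
grasp_force: 25.0
```

View pics/pre.png

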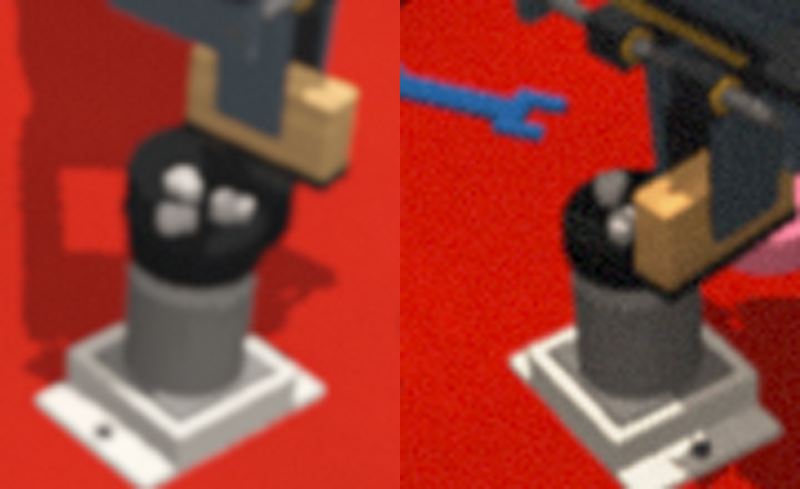

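The block stands level just behind the cap, with the three chips in front of it (cap about 205,205 in the left crop, chips untouched). Its underside is at about 0.119. I'll lower it 2.5 mm and sweep along (0.94, -0.34).

```bash
python3 -m creep '[0,0,-0.022,0,0,0,0, 0.078,-0.0285,-0.022,0,0,0,0, 0.157,-0.057,-0.022,0,0,0,0, 0.235,-0.0855,-0.022,0,0,0,0, 0.313,-0.114,-0.022,0,0,0,0]'
python3 -m creep '[0.078,-0.0285,0,0,0,0,0, 0.157,-0.057,0,0,0,0,0, 0.235,-0.0855,0,0,0,0,0, 0.313,-0.114,0,0,0,0,0, 0.392,-0.143,0,0,0,0,0, 0.47,-0.171,0,0,0,0,0, 0.47,-0.171,0,0,0,0,0]'
python3 - <<'E'
from h import *
a,b=imaging.snapshot("scene"),imaging.snapshot("side")
cv2.imwrite("pics/post.png",np.hstack([crop(a,365,205,90,110,400,489),crop(b,240,225,90,110,400,489)]))
E
```

```text
t: 6.85
tool_pos: [0.5743, 0.177, 0.1545]
orientation: [[0.342, 0.94, 0.0], [0.94, -0.342, -0.0], [-0.0, 0.0, -1.0]]
contact_force: [-0.4, 0.2, -0.9]
grip_width: 0.237
grasp_force: 25.0
t: 7.72
tool_pos: [0.6305, 0.1565, 0.1544]
orientation: [[0.342, 0.94, 0.0], [0.94, -0.342, -0.0], [0.0, 0.0, -1.0]]
contact_force: [-0.3, -1.0, -0.7]
grip_width: 0.236
grasp_force: 25.0
```

View pics/post.png

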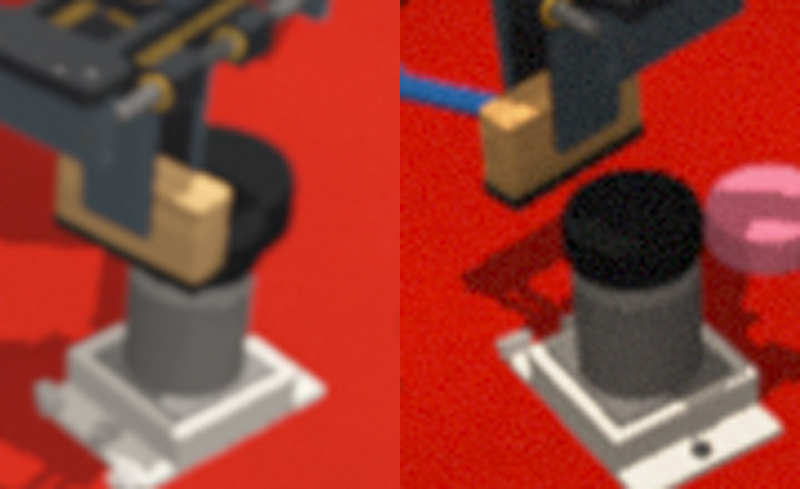

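All chips are off: they lie on the holder plate (left crop 45-130, 390-460) and the cap top is clear. Carry the block back to where it stood.

```bash
python3 -m creep '[0,0,0.2,0,0,0,0, -0.1,-0.2,0.4,0,0,0,0, -0.25,-0.6,0.4,0,0,0,0, -0.4,-1,0.4,0,0,0,0]'
python3 -m creep '[-0.1,-0.4,0,0,0,0,0, -0.2,-0.8,0,0,0,0,0, -0.213,-1,0,0,0,0,0]'
python3 -m creep '[0,-0.35,-0.1,0,0,0,0, 0,-0.671,-0.4,0,0,0,0, 0,-0.671,-0.8,0,0,0,0, 0,-0.671,-1,0,0,0,0, 0,-0.671,-1,0,0,0,0, 0,-0.671,-1,0,0,0,0]'
python3 -m creep '[0,0,-0.15,0,0,0,0, 0,0,-0.28,0,0,0,0, 0,0,-0.34,0,0,0,0, 0,0,-0.366,0,0,0,0, 0,0,-0.366,0,0,0,0, 0,0,-0.366,0,0,0,0, 0,0,-0.366,0,0,0,0]'
```

```text
t: 8.32
tool_pos: [0.581, 0.0361, 0.203]
orientation: [[0.34, 0.94, 0.001], [0.94, -0.34, -0.0], [0.0, 0.001, -1.0]]
contact_force: [0.3, -0.1, -1.1]
grip_width: 0.242
grasp_force: 25.0
t: 8.7
tool_pos: [0.555, -0.085, 0.2029]
orientation: [[0.343, 0.939, -0.0], [0.939, -0.343, -0.0], [-0.0, -0.0, -1.0]]
contact_force: [-0.4, 0.9, 0.7]
grip_width: 0.236
grasp_force: 25.0
t: 9.45
tool_pos: [0.5572, -0.1637, 0.0838]
orientation: [[0.341, 0.94, 0.002], [0.94, -0.341, -0.001], [0.0, 0.002, -1.0]]
contact_force: [0.3, 0.1, -0.9]
grip_width: 0.239
grasp_force: 25.0
t: 10.32
tool_pos: [0.5564, -0.1637, 0.0388]
orientation: [[0.342, 0.94, 0.0], [0.94, -0.342, -0.0], [0.0, 0.0, -1.0]]
contact_force: [-0.3, 0.4, -0.8]
grip_width: 0.24
grasp_force: 25.0
```

```bash
python3 -m creep '[0,0,-0.004,0,0,0,0, 0,0,-0.004,0,0,0,0.6, 0,0,-0.004,0,0,0,0.6, 0,0,-0.004,0,0,0,0.6, 0,0,-0.004,0,0,0,0.6]'
python3 -m creep '[0,0,0.2,0,0,0,0.6, 0,0,0.5,0,0,0,0.8, 0,0,1,0,0,0,1]'
python3 -m creep '[0,0.1,0.4,0,0,0,1, 0,0.5,0.8,0,0,0,1, 0,1,1,0,0,0,1]'
python3 -m creep '[0.03,0.5,0.1,0,0,0,1, 0.06,1,0.2,0,0,0,1, 0.06,1,0.2,0,0,0,1]'
python3 -m creep '[0,0.25,0,0,0,0,1, 0,0.25,0,0,0,0,1, 0,0.25,0,0,0,0,1]'
python3 - <<'E'
from h import *
c=imaging.snapshot("wrist"); cv2.imwrite("pics/wcap2.png",c["pixels"]); s=imaging.snapshot("side"); cv2.imwrite("pics/side2.png",s["pixels"])
print(proj(c,[.588,.1725,.115]))
h=cv2.cvtColor(c["pixels"],cv2.COLOR_BGR2HSV); u,v=proj(c,[.588,.1725,.115])[0].astype(int)
roi=np.zeros((480,640),np.uint8); cv2.circle(roi,(int(u),int(v)),48,255,-1)
m=((h[...,1]<90)&(h[...,2]<115)).astype(np.uint8)*255&roi
m=cv2.morphologyEx(m,cv2.MORPH_OPEN,np.ones((7,7)))
k=max(cv2.findContours(m,0,1)[0],key=cv2.contourArea); P=onplane(c,cv2.convexHull(k)[:,0],.115)[:,:2].astype(np.float32)
print(cv2.minEnclosingCircle(P),cv2.fitEllipse(P))
im=c["pixels"].copy(); cv2.drawContours(im,[k],-1,(0,255,0),1)
cv2.imwrite("pics/chk.png",np.hstack([cv2.resize(im[max(v-70,0):v+70,u-70:u+70],(400,400)),crop(s,330,195,60,60,400,400)]))
E
```

```text
t: 10.95
tool_pos: [0.5563, -0.1637, 0.038]
orientation: [[0.342, 0.94, -0.0], [0.94, -0.342, -0.0], [-0.0, -0.0, -1.0]]
contact_force: [-0.3, 0.5, -0.5]
grip_width: 0.597
grasp_force: 0.0
t: 11.32
tool_pos: [0.555, -0.1633, 0.1574]
orientation: [[0.342, 0.94, -0.005], [0.94, -0.342, 0.001], [-0.0, -0.005, -1.0]]
contact_force: [0.7, 0.1, 0.3]
grip_width: 0.787
grasp_force: 0.0
t: 11.7
tool_pos: [0.557, -0.0499, 0.278]
orientation: [[0.344, 0.939, 0.004], [0.939, -0.344, -0.001], [0.001, 0.004, -1.0]]
contact_force: [1.4, -0.1, -0.1]
grip_width: 0.997
grasp_force: 0.0
t: 12.08
tool_pos: [0.5638, 0.0736, 0.3002]
orientation: [[0.336, 0.942, 0.002], [0.942, -0.336, 0.001], [0.002, 0.002, -1.0]]
contact_force: [-0.7, -0.3, -0.1]
grip_width: 0.996
grasp_force: 0.0
t: 12.45
tool_pos: [0.5634, 0.0985, 0.299]
orientation: [[0.342, 0.94, -0.001], [0.94, -0.342, -0.001], [-0.001, -0.0, -1.0]]
contact_force: [-0.2, 0.6, -0.0]
grip_width: 1.001
grasp_force: 0.0
[[317.2555472 120.4532667]]
((0.5875420570373535, 0.1689247339963913), 0.030559439212083817) ((0.5866000056266785, 0.1683662235736847), (0.05254840478301048, 0.05993574112653732), 65.92261505126953)
```

View pics/chk.png

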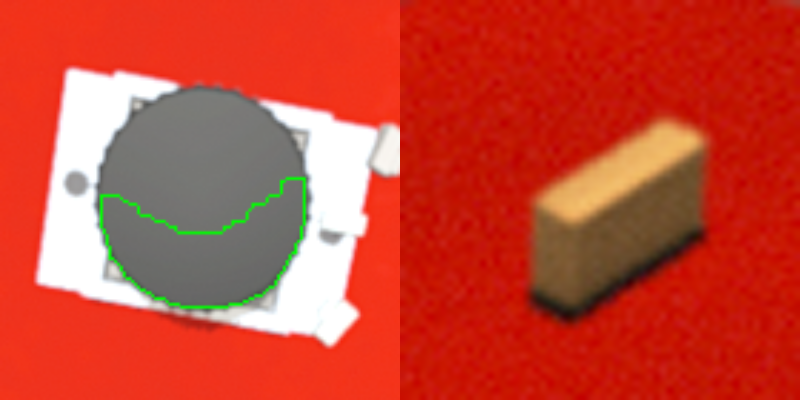

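The block stands upright again. The cap is clear, centred at 203,197 in the left crop, giving (0.5887, 0.173), within about 1 mm of the first measurement. The chips lie on the plate and tray. Next: go down and grip the cap.

```bash
python3 -m creep '[0.1,0.3,-0.2,0,0,0,1, 0.211,0.621,-0.5,0,0,0,1, 0.211,0.621,-1,0,0,0,1, 0.211,0.621,-1,0,0,0,1, 0.211,0.621,-1,0,0,0,1]'
python3 -m creep '[0,0,-0.3,0,0,0,1, 0,0,-0.5,0,0,0,1, 0,0,-0.66,0,0,0,1, 0,0,-0.66,0,0,0,1, 0,0,-0.66,0,0,0,1]'
python3 -m creep '[0,0,0,0,0,0,0.6, 0,0,0,0,0,0,0.5, 0,0,0,0,0,0,0.5, 0,0,0,0,0,0,0, 0,0,0,0,0,0,0, 0,0,0,0,0,0,0]' 50
```

```text
t: 13.18
tool_pos: [0.5902, 0.1738, 0.1815]
orientation: [[0.343, 0.939, 0.003], [0.939, -0.343, 0.001], [0.002, 0.003, -1.0]]
contact_force: [-0.1, -0.4, 0.4]
grip_width: 0.999
grasp_force: 0.0
t: 13.8
tool_pos: [0.5906, 0.1744, 0.1028]
orientation: [[0.342, 0.94, 0.005], [0.94, -0.342, 0.001], [0.003, 0.004, -1.0]]
contact_force: [-0.4, 0.3, -0.1]
grip_width: 1.001
grasp_force: 0.0
t: 14.55
tool_pos: [0.5888, 0.1744, 0.1003]
orientation: [[0.342, 0.94, 0.0], [0.94, -0.342, 0.0], [0.0, 0.0, -1.0]]
contact_force: [-1.8, 0.2, 3.1]
grip_width: 0.687
grasp_force: 50.0
```

Good grip: 50 N, little side load. Turn anticlockwise 40°, then check.

```bash
python3 -m creep '[0,0,0,0,0,0.033,0, 0,0,0,0,0,0.078,0, 0,0,0,0,0,0.122,0, 0,0,0,0,0,0.167,0, 0,0,0,0,0,0.222,0, 0,0,0,0,0,0.222,0, 0,0,0,0,0,0.222,0]'
python3 -c "
from cell import manip; s=manip.read_state(); print(s['moment'],s['joints'])"
```

```text
t: 15.42
tool_pos: [0.589, 0.1747, 0.1003]
orientation: [[-0.34, 0.941, 0.001], [0.941, 0.34, 0.001], [0.0, 0.001, -1.0]]
contact_force: [-0.9, 1.8, 2.9]
grip_width: 0.684
grasp_force: 50.0
[0.31683964 0.14591405 0.06667924] [ 2.69371003e-01  4.81498683e-01  1.64924312e+00  4.88918956e-04
  1.01006985e+00 -7.73159131e-02]
```

```bash
python3 -m creep '[0,0,0,0,0,0.05,0, 0,0,0,0,0,0.1,0, 0,0,0,0,0,0.14,0, 0,0,0,0,0,0.172,0, 0,0,0,0,0,0.172,0, 0,0,0,0,0,0.172,0]'
python3 - <<'E'
from h import *
s=manip.read_state(); print(s['moment'])
E
python3 -m creep '[0,0,0.01,0,0,0,0, 0,0,0.02,0,0,0,0, 0,0,0.03,0,0,0,0, 0,0,0.03,0,0,0,0]'
```

```text
t: 16.18
tool_pos: [0.5886, 0.1743, 0.101]
orientation: [[-0.775, 0.632, 0.0], [0.632, 0.775, 0.0], [0.0, 0.0, -1.0]]
contact_force: [-1.9, 1.0, 8.5]
grip_width: 0.688
grasp_force: 50.0
[0.14693398 0.47351498 0.08196378]
t: 16.68
tool_pos: [0.5885, 0.174, 0.1032]
orientation: [[-0.776, 0.63, -0.001], [0.63, 0.776, -0.001], [0.0, -0.001, -1.0]]
contact_force: [-1.6, -0.1, -2.1]
grip_width: 0.682
grasp_force: 50.0
```

```bash
python3 -m creep '[0,0,0.01,0,0,0,0, 0,0,0.02,0,0,0,0, 0,0,0.03,0,0,0,0, 0,0,0.03,0,0,0,0, 0,0,0.03,0,0,0,0]'
python3 - <<'E'
from h import *
s=imaging.snapshot("side"); c=imaging.snapshot("scene")
cv2.imwrite("pics/lift.png",np.hstack([crop(c,365,215,90,100,400,444),crop(s,245,235,90,100,400,444)]))
E
```

```text
t: 17.3
tool_pos: [0.5886, 0.1743, 0.1073]
orientation: [[-0.776, 0.63, -0.0], [0.63, 0.776, -0.0], [0.0, -0.0, -1.0]]
contact_force: [-1.4, -0.5, -0.5]
grip_width: 0.683
grasp_force: 50.0
```

View pics/lift.png

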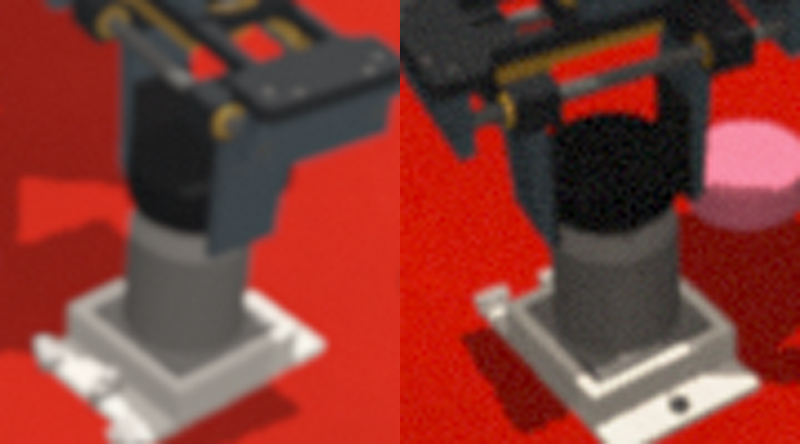

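The canister is still seated, the cap is rising, and the force is just the cap's weight, so the threads have let go. Lift on to about 128 mm.

```bash
python3 -m creep '[0,0,0.03,0,0,0,0, 0,0,0.08,0,0,0,0, 0,0,0.15,0,0,0,0, 0,0,0.22,0,0,0,0, 0,0,0.275,0,0,0,0, 0,0,0.275,0,0,0,0, 0,0,0.275,0,0,0,0, 0,0,0.275,0,0,0,0]'
python3 - <<'E'
from h import *
s=imaging.snapshot("side"); c=imaging.snapshot("scene")
cv2.imwrite("pics/fin.png",np.hstack([crop(c,365,215,90,100,400,444),crop(s,245,235,90,100,400,444)]))
E
```

```text
t: 18.4
tool_pos: [0.5886, 0.1743, 0.1399]
orientation: [[-0.776, 0.63, -0.001], [0.63, 0.776, -0.0], [0.0, -0.001, -1.0]]
contact_force: [0.6, 0.1, -0.4]
grip_width: 0.683
grasp_force: 50.0
```

View pics/fin.png

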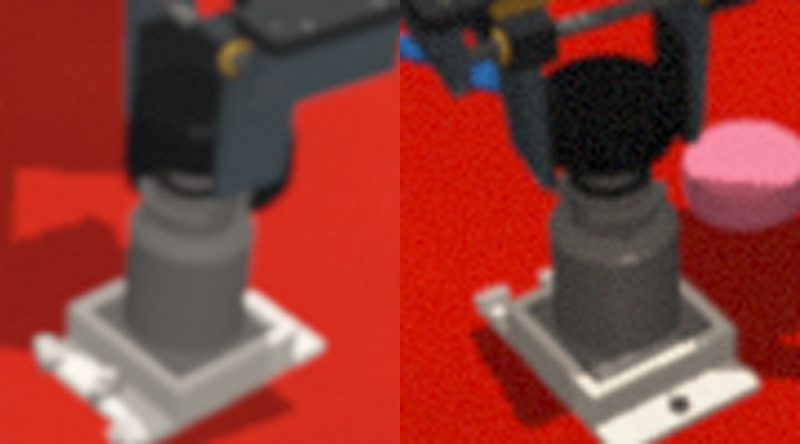

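The cap is held level above the exposed neck and the canister is seated. Handing in.

```bash
python3 -c "
from cell import manip; print(manip.job_done())"
```

```text
the job is handed in; nothing more can be done
None
```

I handed the job in at about 18.5 s without seeing a verdict: the block wiped off all three chips and stands upright on the tray, and the unscrewed cap is held level about 24 mm above the mouth, with the canister seated.

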